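# Lock the portafilter into the espresso machine

## Task

In the bakery's coffee corner, take the portafilter by its handle from the tamping stand, bring its two lugs up into the slots of the machine's group, and turn the handle to the right until it sits snug and level against the gasket, firm but not forced. Then let go of it, and leave the cup and everything else on the counter as it is.

Things in the scene. Friction and masses are not known exactly. Their poses are not given: they have to be found in the camera images.
- grip (a point): Grip point of the portafilter, in the middle of its level black handle (26 mm wide, 28 mm high, flat sides). x points along the handle to the bowl, y left, z up. The black part runs from 49 mm nearer the bowl to 63 mm farther out. The portafilter weighs about 0.42 kg and balances about 93 mm from here towards the bowl.
- rim (a point): Centre of the portafilter's open top, in the plane of the rim: 115 mm along x and 29 mm above the grip point, same axes. Steel bowl 68 mm across, 36 mm deep; spouts end 66 mm below the rim. Two lugs stand out square to the handle (+y and -y) to 42 mm from the axis, each 18 mm wide and 6 mm thick, top 4 mm below the rim.
- portafilter: The whole portafilter, steel with a black handle. Origin and axes as rim.
- stand: Fixed dark wooden tamping stand, 150 x 130 mm, in which the portafilter lies loose, its rim 102 mm above the counter. Lift it straight up by at least 50 mm. The stand keeps 35 mm clear of the grip point, 73 mm up. Origin under the bowl, on the counter; x as the portafilter's.
- machine: Espresso machine, fixed, place and angle vary: steel, 240 mm wide, 480 mm deep, 360 mm high, group overhanging a drip tray in front. Origin on the counter under its axis, 180 mm behind the group's; x points from its front to its back, y to the left of a person who stands before its front, z up.
- group (a point): On the group's upright axis, 240 mm above the counter, at the nominal gasket face; axes as the machine's. Round bell 103 mm across; its skirt hangs 17 mm lower and bears an inner flange (opening 72 mm) with two slots for the lugs, 5 mm wider than they are. Lugs meet slots when the handle points 57 degrees left of straight out of the front: portafilter yaw = group yaw - 57 degrees.
- gasket: Hard rubber ring up in the group on which the rim seals; origin and axes as group. Its real face lies up to 1.9 mm above or below (wear, not shown in this pose). With the lugs in the slots the rim rises freely to it. Then turn the handle right (anticlockwise from above): after 5 degrees the lugs run over the flange, which lifts them 0.083 mm per degree.
- stop (a point): End of the lugs' path, a point on the skirt; reached 95 degrees past entry. At nominal wear the rim meets the gasket about 42 degrees past entry and is snug some 12 degrees later; wear shifts this by up to 23 degrees either way, so go by feel: snug when turning takes 1.0 to 1.2 N m about the group's axis (9 to 10 N pushed at the grip point); above 1.4 N m is forced.
- cup: Small white cup, loose on the drip tray under the group, 66 mm across, top 117 mm above the counter. Origin under it. Not to be moved.
- tamper: Steel tamper, 58 mm across, 86 mm high, loose by the stand. Not to be moved.
- jug: Steel milk jug, 100 mm high. Not to be moved.
- tin: Dark steel tin, 100 mm across, 150 mm high. Not to be moved.
- sugar: Glass sugar jar, 68 mm across, 110 mm high. Not to be moved.
Mind the look-alikes: they are no part of the job. Leave any purple look-alike of the portafilter alone.

How it is judged (in metres and radians):
On the way:
1. the portafilter is up in the group with its lugs in the slots, not yet tightened (z of rim in the frame of group above -0.006 m and horizontal distance between rim and group below 0.005 m and contact force between portafilter and gasket below 20 N), for 0.1 s.
At the end, for the whole second after the job is handed in: The portafilter hangs locked in the group by itself, its rim pressed on the gasket with more than 20 N, centred within 4 mm, level within 3 degrees, at rest and let go (contact force between portafilter and gasket above 20 N and horizontal distance between rim and group below 0.004 m and angle between rim's own z axis and vertical below 0.05 rad and linear speed of portafilter below 0.01 m/s); the robot touches nothing.
It fails at once if the gasket is crushed (over 50 N): the handle was forced (contact force between portafilter and gasket above 50 N).
It fails at once if the portafilter is rammed against the machine (over 90 N) (contact force between portafilter and machine above 90 N).
It fails at once if the cup on the drip tray is pushed more than 20 mm or tipped (distance of cup from where it was at the start of the episode above 0.02 m or angle between cup's own z axis and vertical above 0.3 rad).
It fails at once if something else on the counter is pushed more than 30 mm (distance of any of tamper, jug, tin, sugar from where it was at the start of the episode above 0.03 m).
It also fails if it takes over 72 s, if anything falls off the work surface, if the arm or the gripper's body presses on something with over 40 N, if the wrist force passes 120 N, or if a joint passes its speed limit or range.

## Robot

A 6-joint arm with a two-finger parallel gripper is mounted at the origin on the work surface. World frame = base frame: x ahead of the robot, y to its left, z up, the work surface at z = 0. Lengths are in m, angles in degrees, forces in N, time in s.
With the tool pointing down it reaches from about 0.4 to 0.825 m from the base axis. Payload 7 kg.
Tool frame: the origin (TCP) lies at the very end of the fingers, on their centre line; the grasp point (between the pads) lies 19 mm behind it; x points along the fingers, z is the direction in which the jaws open and shut, and the axes are right-handed (so a half turn about x gives the same grasp; the last joint's range is limited). The gripper opens to 88 mm and grips with 3 to 60 N. Pads are 19 mm wide; open, the fingers measure 130 mm over their backs; the gripper's body (78 mm by 193 mm) begins 47 mm behind the grasp point.
Start: joints at [-56.603, 20.546, 0.682, 0, -70.136, -16.507], TCP at [0.196, -0.646, 0.227] pointing down, gripper open.
Joint ranges: [-176.03, 176.03], [-82.01, 121.73], [-58.28, 71.71], [-173.87, 95.51], [-174.79, -0.11], [-173.66, 173.66]. Speed limits (degrees/s): [136.94, 136.94, 172.46, 180, 180, 180].

## Interface

Orientations are given as [roll, pitch, yaw] about the fixed x, y, z axes, in that order (R = Rz(yaw) Ry(pitch) Rx(roll)).
In Python, from plant import * gives the robot as it stands.
- The arm moves only by the tool arm_command, never from a script. Its argument "commands" is one flat list of numbers, 5 for each row, row after row: the shift along the tool's x, y, z in mm, then the turn about the tool's x in degrees, then the opening in per cent of the stroke, from 0 (shut) to 100 (fully open). A call has 1 to 5 rows; each row shifts and turns the pose as measured when the row begins, along the tool's axes as they then stand; what a row does not reach is not made up. A row lasts 1/8 s, in which the tool goes at most 62.5 mm and 10.7 degrees, less where a joint would pass 70% of its speed; a pose out of reach is approached as far as the arm can. A call is refused whole if a number of a shift passes 62.5 or a number of a turn 10.7, either way. A call with a gripper value outside its range is refused whole. The fingers move at their own pace and stop on an object; the grip force is fixed at half the most. Time passes only in rows, so rows that do not move let the fingers close. It gives the time, the measured TCP pose, the force and the opening at its end, in the units of the state.
- get_obs(): the state, without advancing time (a new reading comes with each control period).
- snapshot(name): name is "side" or "top" or "wrist"; returns a dict with "frame" (400x640x3 uint8, blue, green, red), "fov_y" (degrees; the focal length in pixels is half the picture's height over the tangent of half this angle, whatever the lens; pixels are square), "cx", "cy" (the principal point, pixels), "world_to_cam" (4x4, takes a point from world to camera coordinates). Camera axes: x right, y up, looking along -z (the intrinsics and any distortion apply to the point x, -y, -z); pixel columns grow to the right and rows downward; lengths in m; the calibration is good to about 2 mm. The wrist camera is an equidistant fisheye: a pixel r from the principal point sees the ray r / f radians off the axis. A picture is of the moment at which its call begins. There is no depth.
- close_job(): hands the job in, once; it reports no verdict.
The state is a dict: "clock": time; "joint_pos": joint angles; "qvel": joint speeds; "tau": joint torques, N m; "tool_pos": TCP position; "orientation": TCP orientation; "force": force on the tool from outside, world axes, zero at the start; "moment": the same for the moment, N m; "opening": finger opening in m.
Only numpy, scipy, OpenCV 4.12 (cv2) and the standard library are available. Lean on these libraries where they do the work, as an engineer would, in place of code of your own. Each camera call takes 0.05 s, during which the arm holds its last target. There are 200 camera calls.

## Working session

There is one attempt and no reset: what is moved stays moved. The work goes in short steps, Python scripts to look and compute and a tool call to move; the robot and the scene stay as the last step left them, time stands still between calls to the robot, and variables do not carry over. Pictures are saved under pics/ and viewed, about 8 in all and at most 12, crops included, and the job is handed in when it is done.

Besides the shell and the picture viewer there is one more tool, called after "Request:" in YAML: its name, and indented under it one key for each argument. arm_command: Moves the arm, as the interface text tells. Its arguments: {"type":"object","properties":{"commands":{"type":"array"}},"required":["commands"]}

```bash
mkdir -p pics; python3 - <<'E'
from plant import *
import cv2,pickle
o=get_obs();print(o)
for n in("side","top","wrist"):
    s=snapshot(n);cv2.imwrite(f"pics/{n}0.png",s["frame"]);pickle.dump(s,open(f"{n}0.pkl","wb"))
    print(n,s["fov_y"],s["cx"],s["cy"],s["world_to_cam"].round(3).tolist() if hasattr(s["world_to_cam"],'round') else s["world_to_cam"])
E
```

```text
{'clock': 0.0, 'joint_pos': array([-5.66020412e+01,  2.05914777e+01,  6.32578096e-01, -1.79355280e-02,
       -7.01359638e+01, -1.65055931e+01]), 'qvel': array([ 0.04534022,  0.09265443,  0.01930996, -0.03159185, -0.02380155,
       -0.10547647]), 'tau': array([ 1.61805350e-03, -5.82719851e+01,  2.93057960e+01,  6.99688330e+00,
        6.78254830e-03, -1.68765077e-04]), 'tool_pos': array([ 0.1959381, -0.6454181,  0.22562  ]), 'orientation': array([  6.42878051,  89.90364947, 113.31503795]), 'force': array([-0.3003621 , -0.30835063, -0.64486889]), 'moment': array([-0.01375717, -0.01714624,  0.03849957]), 'opening': 0.08740827553878647}
side 45.61871957659626 318.33365100628845 205.050500828634 [[0.072, -0.997, -0.008, -0.052], [0.88, 0.06, 0.471, -0.597], [-0.47, -0.041, 0.882, -1.27], [0.0, 0.0, 0.0, 1.0]]
top 47.66690746718989 326.9583320179472 202.94152850208746 [[-0.005, -1.0, 0.013, -0.025], [0.996, -0.004, 0.086, -0.594], [-0.086, 0.014, 0.996, -1.176], [0.0, 0.0, 0.0, 1.0]]
wrist 65.70646984690485 318.1087521076624 204.2119117742768 [[-0.291, 0.957, 0.0, 0.675], [-0.915, -0.278, -0.291, 0.036], [-0.279, -0.085, 0.957, -0.389], [0.0, 0.0, 0.0, 1.0]]
```

View pics/side0.png

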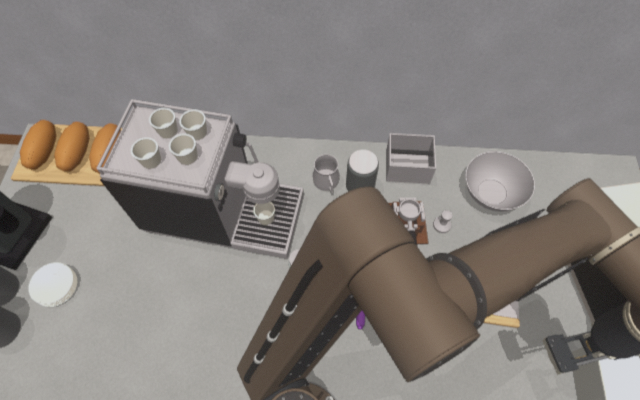

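View pics/top0.png

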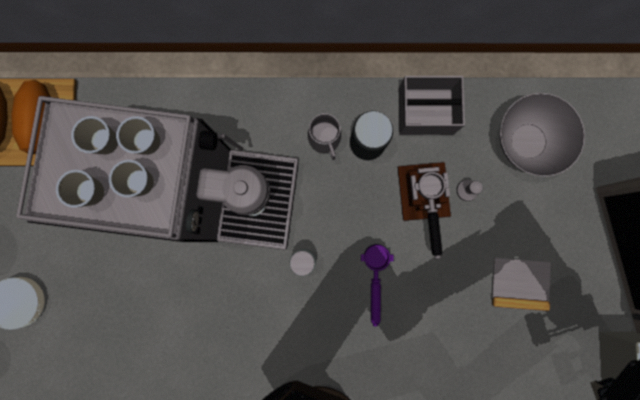

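The top picture shows the steel and black portafilter in the wooden stand (rim ~(431,185), handle end ~(436,253)). The purple look-alike lies at (376,257), off the stand, and I'll leave it. The machine is on the left with its front facing right and the group at ~(242,189). I'll confirm these in an enlarged crop.

```bash
cat > h.py <<'E'
import numpy as np,cv2,pickle
def ray(s,u,v,fish=False):
    M=np.array(s["world_to_cam"]);f=200/np.tan(np.radians(s["fov_y"]/2))
    a,b=(u-s["cx"]),(v-s["cy"])
    if fish:
        r=np.hypot(a,b);t=r/f;d=np.array([np.sin(t)*a/max(r,1e-9),-np.sin(t)*b/max(r,1e-9),-np.cos(t)])
    else: d=np.array([a/f,-b/f,-1])
    R=M[:3,:3];return -R.T@M[:3,3],R.T@d
def at(s,u,v,z,fish=False):
    c,d=ray(s,u,v,fish);return c+d*(z-c[2])/d[2]
def pix(s,p,fish=False):
    M=np.array(s["world_to_cam"]);f=200/np.tan(np.radians(s["fov_y"]/2));q=M[:3,:3]@p+M[:3,3]
    x=np.array([q[0],-q[1]]);z=-q[2]
    if fish: r=np.hypot(*x);k=f*np.arctan2(r,z)/r
    else:k=f/z
    return x*k+[s["cx"],s["cy"]]
def crop(im,x0,y0,w,h,k,step=10):
    c=cv2.resize(im[y0:y0+h,x0:x0+w],None,fx=k,fy=k,interpolation=cv2.INTER_CUBIC)
    for x in range(-(-x0//step)*step,x0+w,step):
        cv2.line(c,((x-x0)*k,0),((x-x0)*k,5),(0,255,255),1);cv2.putText(c,str(x),((x-x0)*k+1,14),0,.33,(0,255,255),1)
    for y in range(-(-y0//step)*step,y0+h,step):
        cv2.line(c,(0,(y-y0)*k),(5,(y-y0)*k),(0,255,255),1);cv2.putText(c,str(y),(6,(y-y0)*k+4),0,.33,(0,255,255),1)
    return c
E
python3 - <<'E'
from h import *
s=pickle.load(open("top0.pkl","rb"));im=cv2.convertScaleAbs(s["frame"],alpha=1.6,beta=10)
a=crop(im,385,145,100,120,5);b=crop(im,190,145,115,115,5)[:,:300*1] 
b=cv2.resize(crop(im,15,90,290,165,1),None,fx=1,fy=1)
g=crop(im,195,145,60,120,5)
cv2.imwrite("pics/c1.png",np.hstack([a,g]))
E
```

```text
(no output)
```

View pics/c1.png

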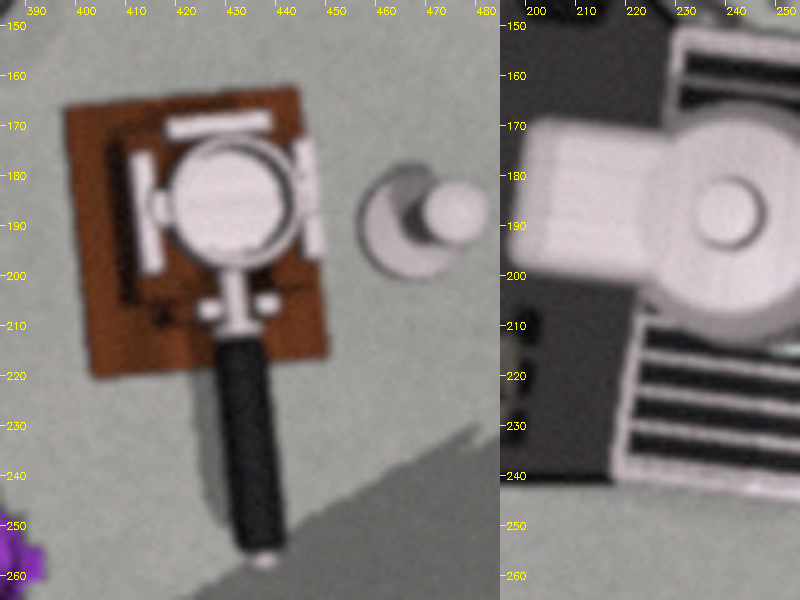

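```bash
python3 - <<'E'
from h import *
s=pickle.load(open("top0.pkl","rb"));np.set_printoptions(precision=4,suppress=True)
rim=at(s,432,185.3,.102);h0=at(s,433,212.6,.087);h1=at(s,437.4,255.4,.087)
print("rim",rim,"handle",h0,h1,"len",np.linalg.norm(h1-h0),"d rim-h0 (66)",np.linalg.norm((rim-h0)[:2]))
d=rim-h1;print("yaw",np.degrees(np.arctan2(d[1],d[0])))
print("rim diam",at(s,418,185,.102)-at(s,446,185,.102))
d=at(s,407,164,.0)-0
for z in(.257,.29,.32,.35): print(z,"bell",at(s,241.5,189.6,z),"boss",at(s,240.6,187.6,z))
for a,b in(((195,117),(40,98)),((178,238),(21,218)),((195,117),(178,238)),((40,98),(21,218))):
    A,B=at(s,*a,.36),at(s,*b,.36);d=B-A;print(A,B,np.linalg.norm(d),np.degrees(np.arctan2(d[1],d[0])))
A,B=at(s,298,158,.03),at(s,286,247,.03);print("tray",A,B,np.degrees(np.arctan2(*(A-B)[1::-1])),np.linalg.norm(A-B))
s2=pickle.load(open("side0.pkl","rb"))
print("rim from side", at(s2,408,211,.102))
E
```

```text
rim [ 0.6307 -0.2897  0.102 ] handle [ 0.5632 -0.2942  0.087 ] [ 0.4559 -0.3026  0.087 ] len 0.10762090444709099 d rim-h0 (66) 0.06760737990154428
yaw 4.221550778526822
rim diam [0.0002 0.0703 0.    ]
0.257 bell [0.6032 0.1583 0.257 ] boss [0.6076 0.1603 0.257 ]
0.29 bell [0.5994 0.1525 0.29  ] boss [0.6036 0.1544 0.29  ]
0.32 bell [0.5959 0.1472 0.32  ] boss [0.5999 0.1491 0.32  ]
0.35 bell [0.5924 0.142  0.35  ] boss [0.5963 0.1438 0.35  ]
[0.733  0.2317 0.36  ] [0.7708 0.5313 0.36  ] 0.3019421318976927 82.80753585205382
[0.4994 0.259  0.36  ] [0.5385 0.5554 0.36  ] 0.2989457977715611 82.49335974920581
[0.733  0.2317 0.36  ] [0.4994 0.259  0.36  ] 0.23517790428765978 173.33798445422983
[0.7708 0.5313 0.36  ] [0.5385 0.5554 0.36  ] 0.23358599274287273 174.07776234717494
tray [0.7141 0.0489 0.03  ] [0.4781 0.0801 0.03  ] -7.5365911422923375 0.23801506899474092
rim from side [ 0.6219 -0.2843  0.102 ]
```

```bash
python3 - <<'E'
from h import *
s=pickle.load(open("top0.pkl","rb"));im=cv2.convertScaleAbs(s["frame"],alpha=1.6,beta=10)
s2=pickle.load(open("side0.pkl","rb"))
cv2.imwrite("pics/c2.png",np.hstack([crop(im,205,140,100,120,4),crop(s2["frame"],215,150,90,120,4)]))
E
```

```text
(no output)
```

View pics/c2.png

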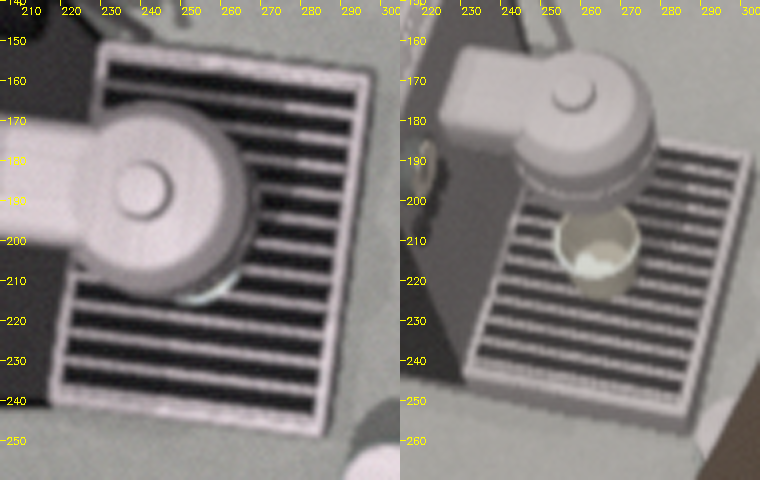

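The crop confirms the steel portafilter in the stand. Group boss top is at (240.8,187.5) in the top camera and (258.3,173.3) in the side camera, and the cup sits under the group. Next I'll triangulate.

```bash
cat >> h.py <<'E'
def tri(*rs):
    A=sum(np.eye(3)-np.outer(d,d)/(d@d) for c,d in rs);b=sum((np.eye(3)-np.outer(d,d)/(d@d))@c for c,d in rs)
    return np.linalg.solve(A,b)
E
python3 - <<'E'
from h import *
s=pickle.load(open("top0.pkl","rb"));s2=pickle.load(open("side0.pkl","rb"))
p=tri(ray(s,240.8,187.5),ray(s2,258.3,173.3));print("boss",p,pix(s,p),pix(s2,p))
# circle overlays
for y in(.14,.145,.15,.155):
  c=np.array([.607,y,0])
  for z,r in((.223,.0515),):
    q=[pix(s,c+[r*np.cos(t),r*np.sin(t),z]) for t in np.linspace(0,6.28,60)];q=np.array(q)
    q2=np.array([pix(s2,c+[r*np.cos(t),r*np.sin(t),z]) for t in np.linspace(0,6.28,60)])
    print(y,"top max u",q[:,0].max(),"v",q[:,1].min(),q[:,1].max(),"side: u",q2[:,0].min(),q2[:,0].max(),"vmax",q2[:,1].max())
E
```

```text
boss [0.60186529 0.15165121 0.30551247] [240.60229416 187.50588334] [258.44629322 173.31527893]
0.14 top max u 275.71293386328136 v 166.68690765266084 212.8166265985737 side: u 248.1556252700197 284.0765542043846 vmax 203.07451345627783
0.145 top max u 273.455944088426 v 166.69235745100968 212.8253100083075 side: u 246.42662049770755 282.343306545409 vmax 202.96907855485955
0.15 top max u 271.19864419745676 v 166.69780799530625 212.8339946171997 side: u 244.698132677692 280.61057677034864 vmax 202.86367572190906
0.155 top max u 268.94103412645313 v 166.70325928570367 212.84268042549866 side: u 242.9701615781637 278.8783646471273 vmax 202.75830494279785
```

```bash
cat >> h.py <<'E'
from scipy.spatial.transform import Rotation as Ro
def state():
    from plant import get_obs
    o=get_obs();r,p,y=o["orientation"];R=Ro.from_euler("xyz",[r,p,y],degrees=True)
    return o,np.array(o["tool_pos"]),R
def jaw(R): z=R.as_matrix()[:,2];return np.degrees(np.arctan2(z[1],z[0]))
def plan(p,R,tp,tj,n,vmax=1):
    """n equal rows to TCP tp, jaw heading tj"""
    p=p.copy();tot=(tj-jaw(R)+180)%360-180;st=(tp-p)/n
    for i in range(n):
        d=R.inv().apply(st);print([round(float(v),1) for v in d*1000]+[round(-tot/n,2)])
        R=R*Ro.from_rotvec([-tot/n,0,0],degrees=True)
E
python3 - <<'E'
from h import *
o,p,R=state();plan(p,R,np.array([.516,-.298,.2]),94.2,10);print(R.as_matrix())
E
```

```text
[2.6, -40.7, 24.0, np.float64(1.27)]
[2.6, -40.2, 24.9, np.float64(1.27)]
[2.6, -39.6, 25.7, np.float64(1.27)]
[2.6, -39.0, 26.6, np.float64(1.27)]
[2.6, -38.4, 27.5, np.float64(1.27)]
[2.6, -37.8, 28.3, np.float64(1.27)]
[2.6, -37.2, 29.1, np.float64(1.27)]
[2.6, -36.5, 30.0, np.float64(1.27)]
[2.6, -35.9, 30.8, np.float64(1.27)]
[2.6, -35.2, 31.5, np.float64(1.27)]
[[-4.98314784e-04 -9.56881614e-01 -2.90477760e-01]
 [ 1.20006968e-03 -2.90478159e-01  9.56880870e-01]
 [-9.99999156e-01  1.28234333e-04  1.29307417e-03]]
```

Request:
arm_command:
  commands: [2.5,-40.5,24,1.3,100,2.5,-40,25,1.3,100,2.5,-39.5,25.5,1.3,100,2.5,-39,26.5,1.3,100,2.5,-38.5,27.5,1.3,100]

```text
clock: 0.78
tool_pos: [0.3577, -0.4693, 0.2107]
orientation: [27.3, 89.7, 127.2]
force: [1.1, -0.7, 0.0]
opening: 0.0877
```

Request:
arm_command:
  commands: [2.5,-38,28.5,1.3,100,2.5,-37,29,1.3,100,2.5,-36.5,30,1.3,100,2.5,-36,31,1.3,100,2.5,-35,31.5,1.3,100]

```text
clock: 1.4
tool_pos: [0.5243, -0.2907, 0.1975]
orientation: [35.0, 89.7, 128.1]
force: [0.8, -1.0, -0.4]
opening: 0.0877
```

```bash
python3 - <<'E'
from h import *
from plant import *
o,p,R=state();plan(p,R,np.array([.516,-.298,.12]),94.2,2);print(p,jaw(R),R.as_matrix()[:,0],o["force"])
s=snapshot("wrist");pickle.dump(s,open("w1.pkl","wb"));cv2.imwrite("pics/w1.png",s["frame"])
r=np.array([.6307,-.2897,.102]);print("pred rim",pix(s,r,True),"grip",pix(s,np.array([.516,-.298,.087]),True))
E
```

```text
[38.8, 4.2, -3.6, np.float64(-0.54)]
[38.8, 4.2, -3.6, np.float64(-0.54)]
[ 0.52425719 -0.29069665  0.19752358] 93.12583075674787 [-0.00328793  0.00419279 -0.9999858 ] [ 0.78118745 -1.01722332 -0.40693513]
pred rim [313.73238206 308.87976808] grip [310.95433673 192.09119534]
```

View pics/w1.png

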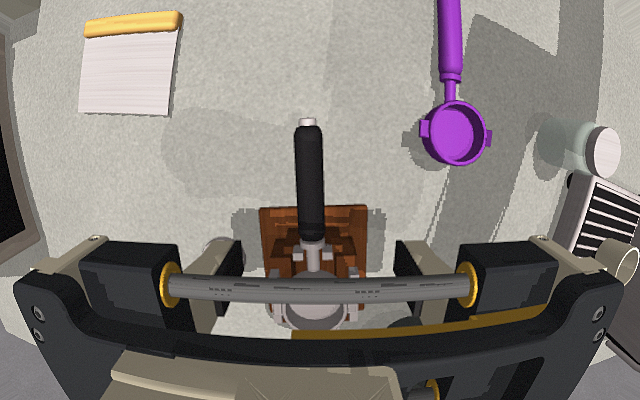

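The wrist view shows the black handle from (309,124) to (313.5,240), with the rim below it partly hidden and the purple look-alike well clear at (455,130).

```bash
python3 - <<'E'
from h import *
s=pickle.load(open("w1.pkl","rb"))
a=at(s,309,124,.083,True);b=at(s,313.5,240,.083,True);d=b-a
y=np.degrees(np.arctan2(d[1],d[0]));u=d/np.linalg.norm(d);print(a,b,np.linalg.norm(d),y,"grip",a+u*.063, b-u*.049)
for v,l,r in((140,295,323.5),(220,298,326)): print(at(s,l,v,.075,True),at(s,r,v,.075,True))
g=(a+u*.063+b-u*.049)/2; g=np.array([*g[:2],.054]);print(g)
o,p,R=state();plan(p,R,np.array([*g[:2],.054]),y+90,5)
E
```

```text
[ 0.45603451 -0.30280167  0.083     ] [ 0.56391896 -0.29336061  0.083     ] 0.10829675502797613 5.001258722433999 grip [ 0.51879466 -0.29730948  0.083     ] [ 0.51510551 -0.29763232  0.083     ]
[ 0.47138291 -0.31485194  0.075     ] [ 0.47008496 -0.28923975  0.075     ]
[ 0.54736315 -0.30915279  0.075     ] [ 0.54590539 -0.2823558   0.075     ]
[ 0.51695009 -0.2974709   0.054     ]
[28.6, 2.2, -2.0, np.float64(-0.37)]
[28.6, 2.2, -2.0, np.float64(-0.37)]
[28.6, 2.2, -1.9, np.float64(-0.37)]
[28.6, 2.2, -1.9, np.float64(-0.37)]
[28.6, 2.2, -1.9, np.float64(-0.37)]
```

Request:
arm_command:
  commands: [10,7.5,-6,-0.9,100,33,2,-2,-0.9,100,33,1,-1,0,100,33,0,0,0,100,33,0,0,0,100]

```text
clock: 2.08
tool_pos: [0.5157, -0.2983, 0.0513]
orientation: [-11.2, 89.8, 84.0]
force: [-0.2, -0.5, 0.2]
opening: 0.0876
```

```bash
python3 - <<'E'
from h import *
o,p,R=state();print(p,jaw(R),o["force"],R.as_matrix()[:,0]);plan(p,R,np.array([.517,-.2975,.054]),94.9,1)
E
```

```text
[ 0.51570041 -0.29827798  0.05130839] 95.18319783483814 [-0.19878734 -0.4852473   0.2201256 ] [ 4.32231421e-04  4.10496044e-03 -9.99991481e-01]
[-2.7, -1.4, 0.7, np.float64(0.28)]
```

Request:
arm_command:
  commands: [-2.7,-1.4,0.7,0.3,100,0,0,0,0,0,0,0,0,0,0,0,0,0,0,0,0,0,0,0,0]

```text
clock: 2.7
tool_pos: [0.5155, -0.2992, 0.0557]
orientation: [-7.4, 89.8, 87.4]
force: [0.6, -0.2, -0.2]
opening: 0.053
```

Request:
arm_command:
  commands: [0,0,0,0,0,0,0,0,0,0]

```text
clock: 2.95
tool_pos: [0.5159, -0.2992, 0.0563]
orientation: [-23.9, 89.8, 70.9]
force: [-0.3, -0.2, -0.3]
opening: 0.0332
```

```bash
python3 - <<'E'
from h import *
o,p,R=state();print(p,jaw(R),o["force"],o["moment"],R.as_matrix()[:,0])
E
```

```text
[ 0.51593308 -0.29920063  0.05631433] 94.80704002415038 [-0.34834728 -0.18616123 -0.25090832] [-0.06811873  0.00074301 -0.01463847] [ 0.00125569  0.00362504 -0.99999264]
```

Request:
arm_command:
  commands: [2,0,1,0,0,0,0,0,0,0,0,0,0,0,0,0,0,0,0,0]

```text
clock: 3.45
tool_pos: [0.516, -0.2984, 0.0547]
orientation: [-33.0, 89.8, 61.8]
force: [-0.8, -0.0, 2.6]
opening: 0.0258
```

Request:
arm_command:
  commands: [-10,0,0,0,0,-10,0,0,0,0,-15,0,0,0,0,-20,0,0,0,0,-20,0,0,0,0]

```text
clock: 4.08
tool_pos: [0.5129, -0.2974, 0.1309]
orientation: [40.6, 89.5, 135.4]
force: [0.1, 1.1, -4.1]
opening: 0.0257
```

```bash
python3 - <<'E'
from h import *
from plant import *
o,p,R=state();print(p,jaw(R),o["force"],o["moment"],R.as_matrix()[:,0])
s=snapshot("wrist");pickle.dump(s,open("w2.pkl","wb"));t=snapshot("top");pickle.dump(t,open("t2.pkl","wb"))
cv2.imwrite("pics/w2.png",np.hstack([crop(s["frame"],200,60,200,200,2,20),crop(t["frame"],390,150,80,80,5)]))
E
```

```text
[ 0.5129007  -0.29739108  0.13089918] 94.7715730503577 [ 0.10231331  1.0814827  -4.06552542] [-0.09554288  0.26113821  0.00618331] [-0.00617861  0.00609036 -0.99996237]
```

View pics/w2.png

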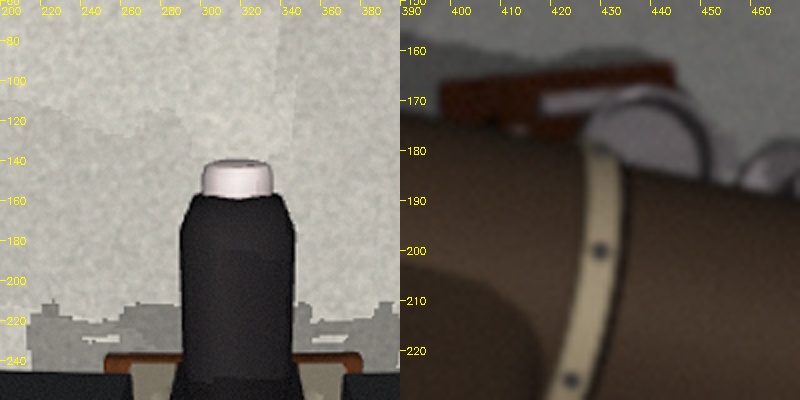

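```bash
python3 - <<'E'
from h import *
s=pickle.load(open("w2.pkl","rb"));t=pickle.load(open("t2.pkl","rb"))
for dz in(-.004,0,.004,.008): print(dz,pix(s,np.array([.4529,-.3018,.1592+dz]),True))
# rim circle prediction in top image
G=np.array([.5129,-.2974,.1499]);u=np.array([np.cos(np.radians(4.8)),np.sin(np.radians(4.8)),0])
for pt in(0,2,4,8):
  w=np.array([*(u[:2]*np.cos(np.radians(pt))),-np.sin(np.radians(pt))]);n=np.array([*(u[:2]*np.sin(np.radians(pt))),np.cos(np.radians(pt))])
  c=G+.115*w+.029*n;v=np.cross(n,w)
  q=np.array([pix(t,c+.034*(np.cos(a)*w+np.sin(a)*v)) for a in np.linspace(0,6.28,90)])
  print(pt,c,"umin,umax,vmin",q[:,0].min(),q[:,0].max(),q[:,1].min())
E
```

```text
-0.004 [321.84258149 154.8087267 ]
0 [322.01120603 156.05436786]
0.004 [322.19032271 157.37844321]
0.008 [322.38093483 158.78854742]
0 [ 0.62749668 -0.28777705  0.1789    ] umin,umax,vmin 424.7379917222584 453.80837121251386 168.10836760354815
2 [ 0.62843541 -0.28769822  0.17486889] umin,umax,vmin 424.2909797206216 453.27795793793337 168.08335620549394
4 [ 0.62923337 -0.28763121  0.17080736] umin,umax,vmin 423.85114795321925 452.7541820507481 168.13681511928988
8 [ 0.6304033  -0.28753297  0.16261287] umin,umax,vmin 422.98208486076436 451.72885964796683 168.47417674392688
```

```bash
python3 - <<'E'
from h import *
t=pickle.load(open("top0.pkl","rb"));print("tin",at(t,373,133,.15),"jug",at(t,325,133,.1),"sugar",at(t,302,263,.11))
o,p,R=state()
print("A");plan(p,R,np.array([.47,-.15,.162]),98,5)
q=R*Ro.from_rotvec([-(98-jaw(R)),0,0],degrees=True)
print("B");plan(np.array([.47,-.15,.162]),q,np.array([.49,.09,.158]),115.9,8)
E
```

```text
tin [ 0.75227392 -0.1380281   0.15      ] jug [ 0.76465642 -0.02265146  0.1       ] sugar [0.43992588 0.03491213 0.11      ]
A
[-5.7, 6.4, 30.3, np.float64(-0.64)]
[-5.7, 6.1, 30.3, np.float64(-0.64)]
[-5.7, 5.7, 30.4, np.float64(-0.64)]
[-5.7, 5.4, 30.5, np.float64(-0.64)]
[-5.7, 5.1, 30.5, np.float64(-0.64)]
B
[0.6, -6.7, 29.4, np.float64(-2.24)]
[0.6, -7.8, 29.1, np.float64(-2.24)]
[0.6, -8.9, 28.7, np.float64(-2.24)]
[0.6, -10.0, 28.4, np.float64(-2.24)]
[0.6, -11.1, 28.0, np.float64(-2.24)]
[0.6, -12.2, 27.5, np.float64(-2.24)]
[0.6, -13.3, 27.0, np.float64(-2.24)]
[0.6, -14.3, 26.5, np.float64(-2.24)]
```

Request:
arm_command:
  commands: [-6,6,30,-0.6,0,-6,6,30,-0.6,0,-6,6,30,-0.6,0,-6,5.5,30,-0.6,0,-6,5,30,-0.6,0]

```text
clock: 4.8
tool_pos: [0.4675, -0.1488, 0.1616]
orientation: [31.3, 89.5, 128.9]
force: [0.5, -0.4, -4.0]
opening: 0.0258
```

Request:
arm_command:
  commands: [0,-7,29,-2.2,0,0,-8,29,-2.2,0,0,-9,28.5,-2.2,0,0,-10,28,-2.2,0,0,-11,28,-2.2,0]

```text
clock: 5.42
tool_pos: [0.4785, 0.0051, 0.1616]
orientation: [18.9, 89.4, 127.8]
force: [0.7, 0.3, -3.4]
opening: 0.0257
```

```bash
python3 - <<'E'
from h import *
from plant import *
o,p,R=state();print(p,jaw(R),o["force"],o["moment"],R.as_matrix()[:,0])
plan(p,R,np.array([.49,.09,.158]),115.9,4)
E
```

```text
[0.47852667 0.00507183 0.16161852] 108.89392178348464 [ 0.74903323  0.31059191 -3.38778036] [-0.14949397  0.22486699  0.03461642] [-0.00613204  0.00789814 -0.99995001]
[1.1, -9.6, 19.1, np.float64(-1.75)]
[1.1, -10.2, 18.8, np.float64(-1.75)]
[1.1, -10.7, 18.5, np.float64(-1.75)]
[1.1, -11.3, 18.2, np.float64(-1.75)]
```

Request:
arm_command:
  commands: [1,-11,21,-1.8,0,1,-12,21,-1.8,0,1,-12,21,-1.8,0,1,-13,20,-1.7,0,0,-6,7,0,0]

```text
clock: 6.05
tool_pos: [0.4924, 0.1134, 0.1562]
orientation: [22.1, 89.3, 138.4]
force: [-1.4, 0.8, -4.2]
opening: 0.0259
```

```bash
python3 - <<'E'
from h import *
from plant import *
o,p,R=state();print(p,jaw(R),o["force"],o["moment"],R.as_matrix()[:,0])
plan(p,R,np.array([.5005,.1018,.158]),115.9,1)
s=snapshot("side");pickle.dump(s,open("s3.pkl","wb"));t=snapshot("top");pickle.dump(t,open("t3.pkl","wb"));w=snapshot("wrist");pickle.dump(w,open("w3.pkl","wb"))
cv2.imwrite("pics/s3.png",np.hstack([crop(s["frame"],215,145,90,120,4),crop(t["frame"],205,145,100,120,4)]))
E
```

```text
[0.49241677 0.11340081 0.15622523] 116.30752536221652 [-1.35157086  0.78873847 -4.22676078] [-0.08583873  0.37653532  0.01435542] [-0.00936899  0.00832059 -0.99992149]
[-1.9, -2.1, -14.0, np.float64(0.41)]
```

View pics/s3.png

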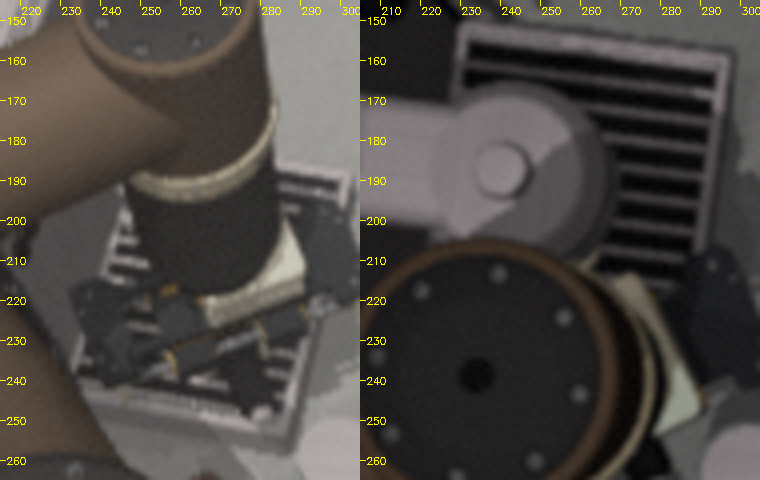

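Both cameras are blocked by the arm here. In the top crop the boss is still at (240.3,187.5). I'll line up laterally and use the wrist view.

Request:
arm_command:
  commands: [-1,-1,-13,0.5,0,0,0,-1,0,0]

```text
clock: 6.45
tool_pos: [0.4994, 0.0982, 0.1572]
orientation: [26.1, 89.3, 141.8]
force: [0.2, -1.0, -4.4]
opening: 0.0261
```

```bash
python3 - <<'E'
from h import *
from plant import *
o,p,R=state();print(p,jaw(R),o["force"],o["moment"],R.as_matrix()[:,0])
plan(p,R,np.array([.4985,.1020,.158]),115.8,1)
w=snapshot("wrist");pickle.dump(w,open("w3.pkl","wb"));cv2.imwrite("pics/w3.png",w["frame"])
print(pix(w,np.array([.602,.152,.223]),True))
E
```

```text
[0.49938234 0.09820998 0.15718956] 115.64841324096639 [ 0.18069159 -0.99777633 -4.37316047] [-0.3078937   0.28260651  0.00643889] [-0.00989074  0.00779214 -0.99992072]
[-0.8, -0.8, 3.8, np.float64(-0.15)]
[327.33494812 464.42753053]
```

View pics/w3.png

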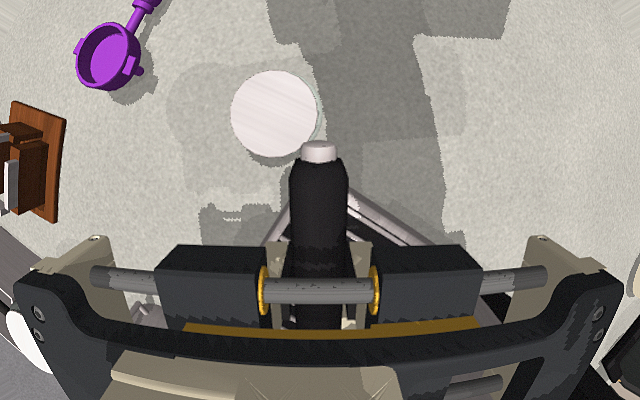

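The wrist view shows the handle well held (~(318,200)), the sugar jar clear below it, and the group hidden. I'll continue by feel.

Request:
arm_command:
  commands: [-5,-1,3.8,-0.2,0,-5,0,0,0,0,-3,0,0,0,0]

```text
clock: 6.88
tool_pos: [0.4985, 0.1015, 0.1711]
orientation: [25.9, 89.3, 141.6]
force: [-0.3, -0.6, -4.3]
opening: 0.0254
```

```bash
cat > st.py <<'E'
from h import *
import sys
o,p,R=state();j=jaw(R);u=np.array([np.cos(np.radians(j-90)),np.sin(np.radians(j-90))]);g=p-.019*R.as_matrix()[:,0]
C=np.array([float(a) for a in sys.argv[1:3]]) if len(sys.argv)>2 else np.array([.602,.152])
f=o["force"];r=g[:2]+.115*u
print("t",o["clock"],"tcp",p.round(4),"yaw",round(j-90,2),"rim",r.round(4),round(g[2]+.029,4),"F",f.round(1),"M",np.array(o["moment"]).round(2),"op",round(o["opening"],4))
d=(C-g[:2]) ;print("axis in tool mm: y",round(-(d@u)*1000,1),"z",round((d@np.array([-u[1],u[0]]))*1000,1),"Mz axis",round(float(np.cross(np.append(p[:2]-C,0),f)[2]+0*o["moment"][2]),2))
e=(C-r)*1000;print("rim err in tool y,z mm:",(-e@u).round(1),(e@np.array([-u[1],u[0]])).round(1), "F tool yz",(-f[:2]@u).round(1),(f[:2]@np.array([-u[1],u[0]])).round(1))
E
python3 st.py
```

```text
t 6.875 tcp [0.4985 0.1015 0.1711] yaw 25.78 rim [0.6022 0.1514] 0.2191 F [-0.3 -0.6 -4.3] M [-0.15  0.31 -0.02] op 0.0254
axis in tool mm: y -115.0 z 0.6 Mz axis 0.05
rim err in tool y,z mm: -0.0 0.6 F tool yz 0.5 -0.4
```

Well aligned. Now I'll go up slowly.

Request:
arm_command:
  commands: [-3,0,0.6,0,0,-2.5,0,0,0,0,-2.5,0,0,0,0,-2,0,0,0,0]

```text
clock: 7.38
tool_pos: [0.4983, 0.1024, 0.1821]
orientation: [23.2, 89.3, 139.0]
force: [-0.6, 1.2, -3.7]
opening: 0.0261
```

```bash
python3 st.py
```

```text
t 7.375 tcp [0.4983 0.1024 0.1821] yaw 25.81 rim [0.602  0.1523] 0.2301 F [-0.6  1.2 -3.7] M [-0.14  0.3  -0.01] op 0.0261
axis in tool mm: y -114.9 z -0.3 Mz axis -0.16
rim err in tool y,z mm: 0.1 -0.3 F tool yz 0.0 1.4
```

Request:
arm_command:
  commands: [-2,0,0,0,0,-2,0,0,0,0,-1.5,0,0,0,0]

```text
clock: 7.75
tool_pos: [0.4982, 0.1023, 0.1879]
orientation: [24.6, 89.3, 140.4]
force: [-0.1, -0.6, -3.9]
opening: 0.0263
```

```bash
python3 st.py
```

```text
t 7.75 tcp [0.4982 0.1023 0.1879] yaw 25.81 rim [0.602  0.1522] 0.2359 F [-0.1 -0.6 -3.9] M [-0.21  0.33  0.01] op 0.0263
axis in tool mm: y -115.0 z -0.2 Mz axis 0.06
rim err in tool y,z mm: 0.0 -0.2 F tool yz 0.4 -0.5
```

Request:
arm_command:
  commands: [-1.5,0,0,0,0,-1,0,0,0,0,-1,0,0,0,0]

```text
clock: 8.12
tool_pos: [0.4982, 0.1022, 0.1916]
orientation: [25.1, 89.3, 140.9]
force: [-0.4, -0.2, -3.8]
opening: 0.026
```

```bash
python3 st.py
```

```text
t 8.125 tcp [0.4982 0.1022 0.1916] yaw 25.81 rim [0.602  0.1521] 0.2396 F [-0.4 -0.2 -3.8] M [-0.21  0.23  0.03] op 0.026
axis in tool mm: y -115.0 z -0.1 Mz axis 0.01
rim err in tool y,z mm: 0.0 -0.1 F tool yz 0.4 -0.0
```

Request:
arm_command:
  commands: [-1,0,0,0,0,-0.8,0,0,0,0]

```text
clock: 8.38
tool_pos: [0.4982, 0.1022, 0.1935]
orientation: [25.1, 89.3, 140.9]
force: [-0.1, 0.0, -3.5]
opening: 0.0259
```

```bash
python3 st.py
```

```text
t 8.375 tcp [0.4982 0.1022 0.1935] yaw 25.81 rim [0.602  0.1521] 0.2415 F [-0.1  0.  -3.5] M [-0.2   0.3  -0.01] op 0.0259
axis in tool mm: y -115.0 z -0.1 Mz axis -0.0
rim err in tool y,z mm: 0.0 -0.1 F tool yz 0.1 0.0
```

Request:
arm_command:
  commands: [-0.8,0,0,0,0,-0.8,0,0,0,0]

```text
clock: 8.62
tool_pos: [0.4982, 0.1022, 0.1952]
orientation: [25.4, 89.3, 141.2]
force: [0.7, 0.7, -3.9]
opening: 0.0255
```

```bash
python3 st.py
```

```text
t 8.625 tcp [0.4982 0.1022 0.1952] yaw 25.81 rim [0.602  0.1521] 0.2432 F [ 0.7  0.7 -3.9] M [-0.13  0.34  0.04] op 0.0255
axis in tool mm: y -115.0 z -0.1 Mz axis -0.04
rim err in tool y,z mm: 0.0 -0.1 F tool yz -0.9 0.4
```

Request:
arm_command:
  commands: [-1,0,0,0,0,-1,0,0,0,0]

```text
clock: 8.88
tool_pos: [0.4981, 0.1022, 0.1972]
orientation: [26.2, 89.2, 142.0]
force: [-1.2, -0.0, -3.6]
opening: 0.0259
```

```bash
python3 st.py
```

```text
t 8.875 tcp [0.4981 0.1022 0.1972] yaw 25.81 rim [0.6018 0.1521] 0.2452 F [-1.2 -0.  -3.6] M [-0.05  0.42  0.03] op 0.0259
axis in tool mm: y -115.1 z -0.2 Mz axis -0.06
rim err in tool y,z mm: -0.1 -0.2 F tool yz 1.1 0.5
```

```bash
python3 - <<'E'
from h import *
from plant import *
o,p,R=state();s=snapshot("wrist");pickle.dump(s,open("w4.pkl","wb"))
for n in("w1","w2","w3","w4"):
    q=pickle.load(open(n+".pkl","rb"));c=311 if n=="w1" else 319
    if n=="w1":c=309
    col=q["frame"][100:180,c-2:c+3].mean((1,2)).astype(int);print(n,[int(100+i) for i in np.where(np.diff(col)<-25)[0]],col[10:70:2])
# tool-frame expectation: E rel to TCP at grasp in tool frame
q=pickle.load(open("w4.pkl","rb"))
M=R.as_matrix()
for pt in(0,2,4,6,8):
    a=np.radians(pt);v=np.array([-.0600,.0093]) # along u, up rel. grip (grip at TCP+.019)
    al=v[0]*np.cos(a)+v[1]*np.sin(a);up=-v[0]*np.sin(a)+v[1]*np.cos(a)
    E=p-M[:,0]*(.019+up)-M[:,1]*al;print(pt,pix(q,E,True))
cv2.imwrite("pics/w4.png",np.hstack([crop(pickle.load(open(n,"rb"))["frame"],270,120,100,120,4) for n in("w2.pkl","w4.pkl")]))
E
```

```text
w1 [116, 124, 125] [189 187 188 188 148 227 222 217   4  35  37  41  45  45  47  46  41  40
  39  37  41  38  39  40  39  40  37  40  39  38]
w2 [138, 139, 158, 159] [200 197 194 199 201 194 191 192 199 203 196 194 192 200 193  97 135 211
 233 235 235 233 230 227 209  12  31  36  37  39]
w3 [139, 161, 162, 163] [178 168 170 174 173 175 176 175 172 176 171 181 182 187 188 114 119 139
 157 230 223 224 222 219 214 211 171  16  31  34]
w4 [139, 161, 162, 163] [137 155 146 145 137 161 147 162 156 158 153 161 170 183 198 117 120 133
 141 231 224 224 223 220 215 212 188  12  32  35]
0 [320.42826318 157.71978815]
2 [320.45790639 159.32235069]
4 [320.48788571 161.14785089]
6 [320.51813791 163.20344842]
8 [320.54859037 165.49598592]
```

View pics/w4.png

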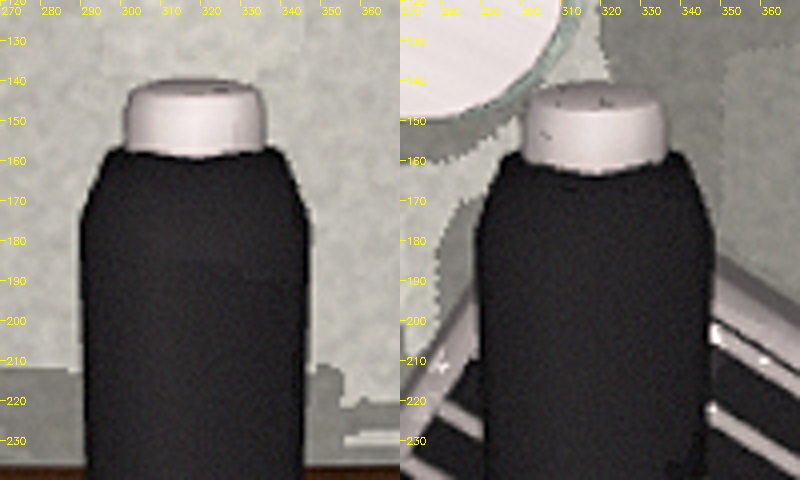

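The wrist pictures show the handle's outer end higher in w4 (boundary ~y=162) than in w2 (158.5). The portafilter has pitched about 5° bowl-down in the jaws, so its rim is ~10 mm lower than computed. I'll back out, press the spouts gently on free counter to level it, and come back more slowly.

Request:
arm_command:
  commands: [5,0,0,0,0,8,0,0,0,0,8,0,0,0,0,7,0,0,0,0,4,0,0,0,0]

```text
clock: 9.55
tool_pos: [0.4977, 0.1023, 0.1627]
orientation: [27.8, 89.2, 143.6]
force: [-0.4, -0.3, -4.9]
opening: 0.0259
```

```bash
python3 st.py; python3 - <<'E'
from h import *
t=pickle.load(open("top0.pkl","rb"));print("purple",at(t,376,257,.066),at(t,376,322,.04),"jug handle",at(t,334,156,.06))
o,p,R=state();plan(p,R,np.array([.54,-.11,.165]),jaw(R),14)
E
```

```text
t 9.55 tcp [0.4977 0.1023 0.1627] yaw 25.8 rim [0.6014 0.1522] 0.2107 F [-0.4 -0.3 -4.9] M [-0.16  0.28  0.01] op 0.0259
axis in tool mm: y -115.4 z -0.5 Mz axis 0.01
rim err in tool y,z mm: -0.4 -0.5 F tool yz 0.5 -0.1
purple [ 0.45207007 -0.1512669   0.066     ] [ 0.28540718 -0.15208137  0.04      ] jug handle [ 0.71351122 -0.04621458  0.06      ]
[-0.3, 3.9, -15.0, np.float64(-0.0)]
[-0.3, 3.9, -15.0, np.float64(-0.0)]
[-0.3, 3.9, -15.0, np.float64(-0.0)]
[-0.3, 3.9, -15.0, np.float64(-0.0)]
[-0.3, 3.9, -15.0, np.float64(-0.0)]
[-0.3, 3.9, -15.0, np.float64(-0.0)]
[-0.3, 3.9, -15.0, np.float64(-0.0)]
[-0.3, 3.9, -15.0, np.float64(-0.0)]
[-0.3, 3.9, -15.0, np.float64(-0.0)]
[-0.3, 3.9, -15.0, np.float64(-0.0)]
[-0.3, 3.9, -15.0, np.float64(-0.0)]
[-0.3, 3.9, -15.0, np.float64(-0.0)]
[-0.3, 3.9, -15.0, np.float64(-0.0)]
[-0.3, 3.9, -15.0, np.float64(-0.0)]
```

Request:
arm_command:
  commands: [0,1.5,-6,0,0,0,3,-12,0,0,0,4,-16,0,0,0,5,-19,0,0,0,5,-20,0,0]

```text
clock: 10.18
tool_pos: [0.5141, 0.0244, 0.1626]
orientation: [25.1, 89.3, 141.0]
force: [0.4, -0.5, -3.1]
opening: 0.0258
```

Request:
arm_command:
  commands: [0,5,-20,0,0,0,5,-20,0,0,0,5,-20,0,0,0,5,-20,0,0,0,5,-20,0,0]

```text
clock: 10.8
tool_pos: [0.5361, -0.0859, 0.163]
orientation: [18.1, 89.4, 133.8]
force: [0.7, -0.1, -4.3]
opening: 0.0261
```

Request:
arm_command:
  commands: [0,5,-18,0,0,3,4,-14,0,0,6,2,-8,0,0,10,1,-3,0,0,14,0,0,0,0]

```text
clock: 11.42
tool_pos: [0.5441, -0.1355, 0.1286]
orientation: [7.8, 89.5, 123.3]
force: [1.3, -0.1, -4.3]
opening: 0.0258
```

```bash
python3 st.py
```

```text
t 11.425 tcp [ 0.5441 -0.1355  0.1286] yaw 25.51 rim [ 0.648  -0.0861] 0.1766 F [ 1.3 -0.1 -4.3] M [-0.23  0.24 -0.  ] op 0.0258
axis in tool mm: y -176.0 z 234.7 Mz axis 0.36
rim err in tool y,z mm: -61.0 234.7 F tool yz -1.1 -0.6
```

Request:
arm_command:
  commands: [18,0,0,0,0,20,0,0,0,0,20,0,0,0,0,16,0,0,0,0,10,0,0,0,0]

```text
clock: 12.05
tool_pos: [0.548, -0.1327, 0.0427]
orientation: [-54.7, 89.7, 61.3]
force: [-1.8, 0.2, 44.3]
opening: 0.0257
```

```bash
python3 st.py
```

```text
t 12.05 tcp [ 0.548  -0.1327  0.0427] yaw 25.96 rim [ 0.6513 -0.0825] 0.0907 F [-1.8  0.2 44.3] M [0.31 0.58 0.13] op 0.0257
axis in tool mm: y -173.3 z 232.5 Mz axis -0.51
rim err in tool y,z mm: -58.3 232.5 F tool yz 1.5 0.9
```

Unexpected 44 N upward force. I'll back up and look at what was touched.

Request:
arm_command:
  commands: [-8,0,0,0,0,-10,0,0,0,0,-4,0,0,0,0]

```text
clock: 12.42
tool_pos: [0.5476, -0.1316, 0.0645]
orientation: [-43.7, 89.7, 72.3]
force: [-0.1, 0.2, -3.9]
opening: 0.0258
```

```bash
python3 st.py; python3 - <<'E'
from h import *
from plant import *
a={n:snapshot(n) for n in("side","top","wrist")}
for n in a: pickle.dump(a[n],open(n[0]+"5.pkl","wb"))
t=a["side"];w=a["wrist"]["frame"]
T=pickle.load(open("top0.pkl","rb"))
print("stand corners z?",[at(T,*q,z).round(3) for z in(.0,.05,.09) for q in((398,166),(403.5,220),(450.5,216),(444,163))])
print("where tcp in top0",pix(T,np.array([.548,-.1327,.043])))
cv2.imwrite("pics/m5.png",np.vstack([np.hstack([crop(t["frame"],260,150,200,125,2,20),crop(a["top"]["frame"],300,130,200,125,2,20)]),cv2.resize(w,(800,500))[150:450]]))
E
```

```text
t 12.425 tcp [ 0.5476 -0.1316  0.0645] yaw 26.06 rim [ 0.6508 -0.0811] 0.1125 F [-0.1  0.2 -3.9] M [-0.19  0.34  0.01] op 0.0258
axis in tool mm: y -173.5 z 230.9 Mz axis -0.05
rim err in tool y,z mm: -58.5 230.9 F tool yz 0.1 0.2
stand corners z? [array([ 0.697, -0.223,  0.   ]), array([ 0.549, -0.235,  0.   ]), array([ 0.559, -0.363,  0.   ]), array([ 0.705, -0.35 ,  0.   ]), array([ 0.688, -0.214,  0.05 ]), array([ 0.547, -0.226,  0.05 ]), array([ 0.557, -0.349,  0.05 ]), array([ 0.696, -0.336,  0.05 ]), array([ 0.682, -0.207,  0.09 ]), array([ 0.545, -0.219,  0.09 ]), array([ 0.554, -0.337,  0.09 ]), array([ 0.689, -0.325,  0.09 ])]
where tcp in top0 [367.31365282 219.76144653]
```

View pics/m5.png

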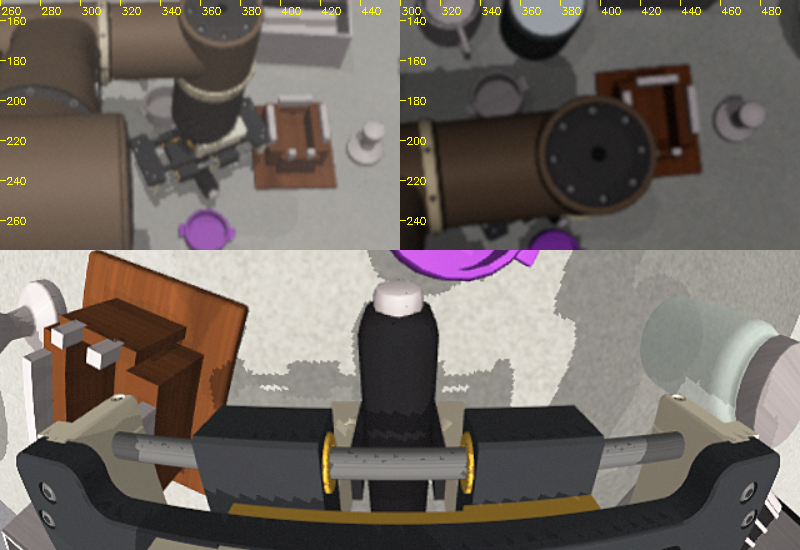

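The picture shows the handle's outer end over the rim of the purple one (wrist view ~(490,260) in the mosaic). It was wedged between that rim and the spouts on the counter, and the tilt grew to ~11°. Purple looks unmoved. I'll shift to clearer counter with the yaw turned to 0.

```bash
python3 - <<'E'
from h import *
o,p,R=state();plan(p,R,np.array([.53,-.07,.085]),90,5)
E
```

```text
[-4.1, -2.3, 12.6, np.float64(5.21)]
[-4.1, -1.1, 12.8, np.float64(5.21)]
[-4.1, 0.0, 12.9, np.float64(5.21)]
[-4.1, 1.2, 12.8, np.float64(5.21)]
[-4.1, 2.4, 12.6, np.float64(5.21)]
```

Request:
arm_command:
  commands: [-5,-2,8,3,0,-6,-2,12,5,0,-6,-1,14,6,0,-3,1,14,6,0,0,2,12,5,0]

```text
clock: 13.2
tool_pos: [0.5298, -0.0724, 0.0821]
orientation: [34.8, 89.6, 124.9]
force: [-0.3, 0.5, -3.3]
opening: 0.0261
```

```bash
python3 st.py; python3 - <<'E'
from h import *
o,p,R=state();plan(p,R,np.array([.53,-.07,.045]),90,4)
E
```

```text
t 13.2 tcp [ 0.5298 -0.0724  0.0821] yaw 0.09 rim [ 0.6448 -0.0723] 0.1301 F [-0.3  0.5 -3.3] M [ 0.01  0.25 -0.  ] op 0.0261
axis in tool mm: y -72.5 z 224.4 Mz axis -0.1
rim err in tool y,z mm: 42.5 224.4 F tool yz 0.3 0.5
[9.3, -0.1, 0.5, np.float64(0.02)]
[9.3, -0.1, 0.5, np.float64(0.02)]
[9.3, -0.1, 0.5, np.float64(0.02)]
[9.3, -0.1, 0.5, np.float64(0.02)]
```

Good; descend gently to contact.

Request:
arm_command:
  commands: [8,0,0,0,0,10,0,0,0,0,9,0,0,0,0,6,0,0,0,0,4,0,0,0,0]

```text
clock: 13.82
tool_pos: [0.5283, -0.0729, 0.0417]
orientation: [52.5, 89.5, 142.8]
force: [-4.9, 0.8, 6.2]
opening: 0.026
```

```bash
python3 st.py
```

```text
t 13.825 tcp [ 0.5283 -0.0729  0.0417] yaw 0.27 rim [ 0.6434 -0.0724] 0.0897 F [-4.9  0.8  6.2] M [0.13 1.42 0.06] op 0.026
axis in tool mm: y -74.6 z 224.6 Mz axis -1.17
rim err in tool y,z mm: 40.4 224.6 F tool yz 4.9 0.8
```

```bash
cat > sag.py <<'E'
from h import *
from plant import *
from scipy.optimize import brentq
o,p,R=state();s=snapshot("wrist");pickle.dump(s,open("wl.pkl","wb"));M=R.as_matrix()
g=s["frame"][100:230,317:322].astype(float).mean((1,2));i=[k for k in range(2,len(g)-6) if g[k:k+6].max()<60][0];v=100+i-.5
def f(a):
    a=np.radians(a);al=-.06*np.cos(a)+.0093*np.sin(a);up=.06*np.sin(a)+.0093*np.cos(a)
    return pix(s,p-M[:,0]*(.019+up)-M[:,1]*al,True)[1]
print("end row",v,"sag deg",round(brentq(lambda a:f(a)-v,-15,25),1))
E
python3 sag.py; python3 - <<'E'
from h import *
for n in("w2","w4","w5"): 
    q=pickle.load(open(n+".pkl","rb"));g=q["frame"][100:230,317:322].astype(float).mean((1,2));print(n,[100+k for k in range(2,len(g)-6) if g[k:k+6].max()<60][:1])
q=pickle.load(open("wl.pkl","rb"))["frame"];h=cv2.cvtColor(q,cv2.COLOR_BGR2HSV);m=(h[...,0]>125)&(h[...,0]<155)&(h[...,1]>120)
y,x=np.where(m);print("purple px",x.min(),x.max(),y.min(),y.max(), [ (int(r),int(x[y==r].min()),int(x[y==r].max())) for r in range(y.min(),y.max()+1,12) if (y==r).any()])
E
```

```text
end row 170.5 sag deg 12.5
w2 [160]
w4 [164]
w5 [174]
purple px 27 637 0 333 [(0, 163, 208), (12, 166, 206), (24, 163, 203), (36, 172, 192), (48, 170, 191), (60, 144, 189), (72, 126, 203), (84, 116, 215), (96, 108, 224), (108, 105, 237), (120, 95, 237), (132, 94, 238), (144, 93, 226), (156, 107, 220), (168, 113, 211), (180, 123, 193), (204, 624, 624), (216, 289, 289), (264, 284, 284)]
```

Sag 12.5° by image, and the contact height agrees (12.4°). The image row shows it levelling, so I'll keep pressing down.

Request:
arm_command:
  commands: [5,0,0,0,0,5,0,0,0,0,5,0,0,0,0]

```text
clock: 14.25
tool_pos: [0.5291, -0.0733, 0.028]
orientation: [36.9, 89.6, 127.2]
force: [-4.0, -0.4, 4.8]
opening: 0.0256
```

```bash
python3 st.py;python3 sag.py
```

```text
t 14.25 tcp [ 0.5291 -0.0733  0.028 ] yaw 0.3 rim [ 0.6442 -0.0727] 0.076 F [-4.  -0.4  4.8] M [-0.01  1.08  0.04] op 0.0256
axis in tool mm: y -74.0 z 225.0 Mz axis -0.87
rim err in tool y,z mm: 41.0 225.0 F tool yz 4.0 -0.4
end row 162.5 sag deg 6.3
```

Request:
arm_command:
  commands: [5,0,0,0,0,5,0,0,0,0,4,0,0,0,0]

```text
clock: 14.68
tool_pos: [0.5296, -0.0732, 0.0133]
orientation: [26.6, 89.7, 116.9]
force: [-4.2, -1.1, 3.5]
opening: 0.0258
```

```bash
python3 st.py;python3 sag.py
```

```text
t 14.675 tcp [ 0.5296 -0.0732  0.0133] yaw 0.3 rim [ 0.6446 -0.0727] 0.0613 F [-4.2 -1.1  3.5] M [-0.12  1.01  0.03] op 0.0258
axis in tool mm: y -73.6 z 224.9 Mz axis -0.87
rim err in tool y,z mm: 41.4 224.9 F tool yz 4.2 -1.1
end row 157.5 sag deg 1.0
```

Request:
arm_command:
  commands: [-2,0,0,0,0,-4,0,0,0,0,-6,0,0,0,0,-8,0,0,0,0,-10,0,0,0,0]

```text
clock: 15.35
tool_pos: [0.5288, -0.0733, 0.043]
orientation: [50.0, 89.6, 140.3]
force: [0.2, 0.5, -2.8]
opening: 0.0255
```

Request:
arm_command:
  commands: [-12,0,0,0,0,-13,0,0,0,0,-13,0,0,0,0,-13,0,0,0,0,-13,0,0,0,0]

```text
clock: 15.98
tool_pos: [0.5294, -0.0736, 0.1125]
orientation: [38.0, 89.6, 128.3]
force: [-0.1, 0.5, -3.9]
opening: 0.0263
```

Request:
arm_command:
  commands: [-12,0,0,0,0,-10,0,0,0,0,-8,0,3,-1,0,-5,0,6,-2,0,-2,0,9,-2,0]

```text
clock: 16.6
tool_pos: [0.5289, -0.0551, 0.1527]
orientation: [25.2, 89.6, 120.7]
force: [0.4, -0.1, -4.7]
opening: 0.0258
```

```bash
python3 st.py;python3 sag.py;python3 - <<'E'
from h import *
o,p,R=state();plan(p,R,np.array([.4985,.102,.158]),115.8,10)
E
```

```text
t 16.6 tcp [ 0.5289 -0.0551  0.1527] yaw 5.55 rim [ 0.6434 -0.044 ] 0.2007 F [ 0.4 -0.1 -4.7] M [-0.06  0.36 -0.05] op 0.0258
axis in tool mm: y -92.8 z 199.1 Mz axis 0.08
rim err in tool y,z mm: 22.2 199.1 F tool yz -0.3 -0.1
end row 157.5 sag deg 0.7
[-0.4, 1.5, 15.8, np.float64(-2.01)]
[-0.4, 0.9, 15.9, np.float64(-2.01)]
[-0.4, 0.4, 15.9, np.float64(-2.01)]
[-0.4, -0.2, 15.9, np.float64(-2.01)]
[-0.4, -0.7, 15.9, np.float64(-2.01)]
[-0.4, -1.3, 15.9, np.float64(-2.01)]
[-0.4, -1.9, 15.8, np.float64(-2.01)]
[-0.4, -2.4, 15.7, np.float64(-2.01)]
[-0.4, -3.0, 15.6, np.float64(-2.01)]
[-0.4, -3.5, 15.5, np.float64(-2.01)]
```

Request:
arm_command:
  commands: [0,1,12,-2,0,0,1,15,-2,0,0,0,17,-2,0,0,0,17,-2,0,0,-1,17,-2,0]

```text
clock: 17.27
tool_pos: [0.5123, 0.0277, 0.1524]
orientation: [24.9, 89.6, 131.3]
force: [0.1, 0.0, -3.5]
opening: 0.0258
```

Request:
arm_command:
  commands: [0,-1,17,-2,0,0,-2,17,-2,0,0,-2,16,-2,0,0,-3,12,-2,0,0,-2,7,-2,0]

```text
clock: 17.9
tool_pos: [0.4963, 0.1027, 0.153]
orientation: [11.3, 89.6, 128.6]
force: [0.4, 0.8, -3.7]
opening: 0.0257
```

```bash
python3 st.py;python3 sag.py;python3 - <<'E'
from h import *
o,p,R=state();plan(p,R,np.array([.4985,.102,.158]),115.8,2)
E
```

```text
t 17.9 tcp [0.4963 0.1027 0.153 ] yaw 27.26 rim [0.5986 0.1553] 0.201 F [ 0.4  0.8 -3.7] M [-0.17  0.34 -0.04] op 0.0257
axis in tool mm: y -116.5 z -4.5 Mz axis -0.07
rim err in tool y,z mm: -1.5 -4.5 F tool yz -0.7 0.5
end row 157.5 sag deg -0.3
[-2.5, -0.7, -1.0, np.float64(0.78)]
[-2.5, -0.7, -1.0, np.float64(0.78)]
```

Request:
arm_command:
  commands: [-3,-1,-1.5,1,0,-5,-0.5,-0.7,0.5,0,-5,0,0,0,0,-3,0,0,0,0]

```text
clock: 18.45
tool_pos: [0.4991, 0.1007, 0.17]
orientation: [15.5, 89.6, 131.2]
force: [-0.1, 0.0, -2.9]
opening: 0.0256
```

```bash
python3 st.py
```

```text
t 18.45 tcp [0.4991 0.1007 0.17  ] yaw 25.65 rim [0.6028 0.1503] 0.218 F [-0.1  0.  -2.9] M [-0.23  0.33 -0.01] op 0.0256
axis in tool mm: y -115.0 z 1.9 Mz axis -0.01
rim err in tool y,z mm: 0.0 1.9 F tool yz 0.1 0.1
```

Request:
arm_command:
  commands: [-1,0,1.9,-0.1,0,-2,0,0,0,0,-2,0,0,0,0,-2,0,0,0,0]

```text
clock: 18.95
tool_pos: [0.4982, 0.1022, 0.1775]
orientation: [14.8, 89.6, 130.5]
force: [0.4, -0.1, -4.3]
opening: 0.0261
```

```bash
python3 st.py
```

```text
t 18.95 tcp [0.4982 0.1022 0.1775] yaw 25.73 rim [0.6019 0.152 ] 0.2255 F [ 0.4 -0.1 -4.3] M [-0.19  0.34 -0.03] op 0.0261
axis in tool mm: y -115.1 z -0.0 Mz axis 0.02
rim err in tool y,z mm: -0.1 -0.0 F tool yz -0.3 -0.2
```

Request:
arm_command:
  commands: [-1.5,0,0,0,0,-1.5,0,0,0,0]

```text
clock: 19.2
tool_pos: [0.4981, 0.1023, 0.1806]
orientation: [15.0, 89.5, 130.8]
force: [0.2, 0.4, -3.8]
opening: 0.0258
```

```bash
python3 st.py
```

```text
t 19.2 tcp [0.4981 0.1023 0.1806] yaw 25.74 rim [0.6018 0.1521] 0.2286 F [ 0.2  0.4 -3.8] M [0.03 0.37 0.05] op 0.0258
axis in tool mm: y -115.1 z -0.2 Mz axis -0.03
rim err in tool y,z mm: -0.1 -0.2 F tool yz -0.4 0.2
```

Request:
arm_command:
  commands: [-1.5,0,0,0,0,-1.5,0,0,0,0,-1,0,0,0,0]

```text
clock: 19.58
tool_pos: [0.4981, 0.1023, 0.1849]
orientation: [15.3, 89.5, 131.0]
force: [-0.0, 1.1, -4.1]
opening: 0.0256
```

Request:
arm_command:
  commands: [-1,0,0,0,0,-1,0,0,0,0]

```text
clock: 19.82
tool_pos: [0.498, 0.1023, 0.187]
orientation: [16.2, 89.5, 131.9]
force: [-0.1, 1.0, -3.2]
opening: 0.0255
```

```bash
python3 st.py
```

```text
t 19.825 tcp [0.498  0.1023 0.187 ] yaw 25.74 rim [0.6017 0.1521] 0.235 F [-0.1  1.  -3.2] M [-0.05  0.31  0.05] op 0.0255
axis in tool mm: y -115.2 z -0.2 Mz axis -0.11
rim err in tool y,z mm: -0.2 -0.2 F tool yz -0.4 1.0
```

Request:
arm_command:
  commands: [-0.8,0,0,0,0,-0.8,0,0,0,0]

```text
clock: 20.08
tool_pos: [0.4981, 0.1023, 0.1887]
orientation: [16.1, 89.5, 131.8]
force: [-1.1, -0.0, -4.1]
opening: 0.0259
```

Request:
arm_command:
  commands: [-0.8,0,0,0,0,-0.6,0,0,0,0]

```text
clock: 20.32
tool_pos: [0.498, 0.1023, 0.1901]
orientation: [17.1, 89.5, 132.9]
force: [0.3, 0.8, -3.6]
opening: 0.0258
```

```bash
python3 st.py; python3 sag.py
```

```text
t 20.325 tcp [0.498  0.1023 0.1901] yaw 25.74 rim [0.6017 0.1521] 0.2381 F [ 0.3  0.8 -3.6] M [-0.05  0.45  0.03] op 0.0258
axis in tool mm: y -115.2 z -0.2 Mz axis -0.06
rim err in tool y,z mm: -0.2 -0.2 F tool yz -0.6 0.5
end row 157.5 sag deg -0.2
```

Request:
arm_command:
  commands: [-0.8,0,0,0,0,-0.6,0,0,0,0]

```text
clock: 20.62
tool_pos: [0.4978, 0.1021, 0.1915]
orientation: [20.1, 89.5, 135.9]
force: [-0.5, 1.3, -4.9]
opening: 0.0256
```

Request:
arm_command:
  commands: [-0.7,0,0,0,0]

```text
clock: 20.75
tool_pos: [0.4977, 0.1021, 0.1922]
orientation: [21.6, 89.5, 137.3]
force: [-0.6, -0.4, -4.1]
opening: 0.0259
```

```bash
python3 st.py; python3 sag.py
```

```text
t 20.75 tcp [0.4977 0.1021 0.1922] yaw 25.74 rim [0.6014 0.1519] 0.2402 F [-0.6 -0.4 -4.1] M [-0.16  0.54  0.01] op 0.0259
axis in tool mm: y -115.5 z -0.2 Mz axis 0.01
rim err in tool y,z mm: -0.5 -0.2 F tool yz 0.8 -0.1
end row 158.5 sag deg 0.9
```

Request:
arm_command:
  commands: [-0.8,0,0,0,0]

```text
clock: 20.92
tool_pos: [0.4976, 0.102, 0.193]
orientation: [23.3, 89.5, 139.1]
force: [-0.0, 0.4, -4.0]
opening: 0.0257
```

```bash
python3 st.py; python3 sag.py;python3 sag.py
```

```text
t 20.925 tcp [0.4976 0.102  0.193 ] yaw 25.73 rim [0.6013 0.1518] 0.241 F [-0.   0.4 -4. ] M [-0.07  0.57  0.03] op 0.0257
axis in tool mm: y -115.7 z -0.1 Mz axis -0.05
rim err in tool y,z mm: -0.7 -0.1 F tool yz -0.2 0.4
end row 158.5 sag deg 1.1
end row 158.5 sag deg 1.0
```

Lugs are up in the slots with negligible force. Now I'll turn, in small arcs about the group's axis.

Request:
arm_command:
  commands: [0,-0.7,-4,-2,0,0,-0.1,-6,-3,0]

```text
clock: 21.28
tool_pos: [0.5032, 0.0936, 0.1932]
orientation: [13.2, 89.5, 134.1]
force: [0.7, -0.1, -4.1]
opening: 0.0258
```

```bash
python3 st.py; python3 sag.py
```

```text
t 21.275 tcp [0.5032 0.0936 0.1932] yaw 30.89 rim [0.602  0.1526] 0.2412 F [ 0.7 -0.1 -4.1] M [-0.1   0.36  0.  ] op 0.0258
axis in tool mm: y -114.7 z -0.5 Mz axis 0.05
rim err in tool y,z mm: 0.3 -0.5 F tool yz -0.5 -0.4
end row 158.5 sag deg 0.8
```

Request:
arm_command:
  commands: [0,0,-6.3,-3,0,0,-0.1,-6,-3,0,0,-0.1,-6,-3,0]

```text
clock: 21.7
tool_pos: [0.5142, 0.0781, 0.1931]
orientation: [1.3, 89.6, 131.5]
force: [0.1, 1.3, -4.7]
opening: 0.0259
```

```bash
python3 st.py; python3 sag.py
```

```text
t 21.7 tcp [0.5142 0.0781 0.1931] yaw 40.16 rim [0.6022 0.1521] 0.2411 F [ 0.1  1.3 -4.7] M [-0.13  0.39  0.02] op 0.0259
axis in tool mm: y -114.8 z 0.0 Mz axis -0.11
rim err in tool y,z mm: 0.2 0.0 F tool yz -1.0 0.9
end row 158.5 sag deg 0.4
```

Request:
arm_command:
  commands: [0,-0.1,-6,-3,0,0,-0.1,-6,-3,0,0,-0.1,-6,-3,0]

```text
clock: 22.12
tool_pos: [0.5273, 0.0649, 0.1931]
orientation: [-9.2, 89.6, 130.1]
force: [-0.4, 0.5, -5.0]
opening: 0.0258
```

```bash
python3 st.py
```

```text
t 22.125 tcp [0.5273 0.0649 0.1931] yaw 49.3 rim [0.6024 0.1519] 0.2411 F [-0.4  0.5 -5. ] M [-0.22  0.34  0.02] op 0.0258
axis in tool mm: y -114.8 z 0.3 Mz axis -0.07
rim err in tool y,z mm: 0.2 0.3 F tool yz -0.1 0.6
```

Request:
arm_command:
  commands: [0,-0.1,-6,-3,0]

```text
clock: 22.25
tool_pos: [0.5321, 0.061, 0.193]
orientation: [-12.4, 89.6, 129.9]
force: [0.4, 0.5, -4.0]
opening: 0.0262
```

```bash
python3 st.py
```

```text
t 22.25 tcp [0.5321 0.061  0.193 ] yaw 52.3 rim [0.6025 0.1519] 0.241 F [ 0.4  0.5 -4. ] M [-0.21  0.3  -0.01] op 0.0262
axis in tool mm: y -114.8 z 0.4 Mz axis -0.0
rim err in tool y,z mm: 0.2 0.4 F tool yz -0.7 0.0
```

Request:
arm_command:
  commands: [0,-0.1,-6,-3,0]

```text
clock: 22.38
tool_pos: [0.537, 0.0574, 0.193]
orientation: [-15.8, 89.6, 129.5]
force: [-0.4, -0.0, -4.5]
opening: 0.0261
```

```bash
python3 st.py; python3 sag.py
```

```text
t 22.375 tcp [0.537  0.0574 0.193 ] yaw 55.31 rim [0.6026 0.1519] 0.241 F [-0.4 -0.  -4.5] M [-0.24  0.28 -0.03] op 0.0261
axis in tool mm: y -114.8 z 0.5 Mz axis -0.04
rim err in tool y,z mm: 0.2 0.5 F tool yz 0.3 0.3
end row 158.5 sag deg -0.5
```

Request:
arm_command:
  commands: [0,-0.1,-5.8,-3,0,0,-0.1,-5.8,-3,0]

```text
clock: 22.68
tool_pos: [0.5474, 0.0512, 0.193]
orientation: [-22.2, 89.6, 129.2]
force: [0.5, -0.7, -4.3]
opening: 0.0259
```

Request:
arm_command:
  commands: [0,-0.1,-6,-3,0]

```text
clock: 22.8
tool_pos: [0.5528, 0.0485, 0.1929]
orientation: [-25.5, 89.6, 128.8]
force: [0.3, -0.0, -4.3]
opening: 0.0256
```

```bash
python3 st.py;python3 sag.py
```

```text
t 22.8 tcp [0.5528 0.0485 0.1929] yaw 64.34 rim [0.6026 0.152 ] 0.2409 F [ 0.3 -0.  -4.3] M [-0.27  0.29  0.09] op 0.0256
axis in tool mm: y -114.7 z 0.6 Mz axis 0.03
rim err in tool y,z mm: 0.3 0.6 F tool yz -0.1 -0.2
end row 158.5 sag deg -0.9
```

Request:
arm_command:
  commands: [0,-0.1,-6,-3,0]

```text
clock: 22.98
tool_pos: [0.5587, 0.0459, 0.1929]
orientation: [-29.1, 89.7, 128.3]
force: [-0.9, 0.3, -4.8]
opening: 0.0258
```

```bash
python3 st.py
```

```text
t 22.975 tcp [0.5587 0.0459 0.1929] yaw 67.4 rim [0.603 0.152] 0.2409 F [-0.9  0.3 -4.8] M [-0.26  0.3   0.05] op 0.0258
axis in tool mm: y -114.6 z 0.9 Mz axis -0.11
rim err in tool y,z mm: 0.4 0.9 F tool yz 0.1 0.9
```

Request:
arm_command:
  commands: [0,-0.1,-6,-3,0]

```text
clock: 23.1
tool_pos: [0.5643, 0.0438, 0.1929]
orientation: [-31.7, 89.7, 128.6]
force: [-1.3, -0.0, -4.3]
opening: 0.0259
```

```bash
python3 st.py;python3 sag.py
```

```text
t 23.1 tcp [0.5643 0.0438 0.1929] yaw 70.34 rim [0.603 0.152] 0.2409 F [-1.3 -0.  -4.3] M [-0.45  0.32  0.02] op 0.0259
axis in tool mm: y -114.7 z 1.0 Mz axis -0.13
rim err in tool y,z mm: 0.3 1.0 F tool yz 0.5 1.2
end row 158.5 sag deg -1.2
```

Request:
arm_command:
  commands: [0,-0.1,-5.8,-3,0]

```text
clock: 23.28
tool_pos: [0.57, 0.0418, 0.1929]
orientation: [-32.3, 89.7, 131.1]
force: [-1.8, -1.2, -3.6]
opening: 0.0262
```

```bash
python3 st.py
```

```text
t 23.275 tcp [0.57   0.0418 0.1929] yaw 73.38 rim [0.603  0.1519] 0.2409 F [-1.8 -1.2 -3.6] M [-0.36  0.55 -0.  ] op 0.0262
axis in tool mm: y -114.8 z 1.0 Mz axis -0.16
rim err in tool y,z mm: 0.2 1.0 F tool yz 1.6 1.4
```

Request:
arm_command:
  commands: [0,-0.1,-5.8,-3,0]

```text
clock: 23.4
tool_pos: [0.5753, 0.0402, 0.1929]
orientation: [-32.6, 89.7, 133.7]
force: [-2.1, 1.0, -3.5]
opening: 0.026
```

```bash
python3 st.py;python3 sag.py
```

```text
t 23.4 tcp [0.5753 0.0402 0.1929] yaw 76.29 rim [0.6026 0.1519] 0.2409 F [-2.1  1.  -3.5] M [-0.16  0.59 -0.09] op 0.026
axis in tool mm: y -115.0 z 0.6 Mz axis -0.26
rim err in tool y,z mm: 0.0 0.6 F tool yz -0.5 2.2
end row 158.5 sag deg -1.4
```

Request:
arm_command:
  commands: [0,-0.1,-6,-3,0]

```text
clock: 23.58
tool_pos: [0.5811, 0.039, 0.1929]
orientation: [-33.2, 89.7, 136.1]
force: [-3.1, 0.6, -2.5]
opening: 0.0261
```

```bash
python3 st.py
```

```text
t 23.575 tcp [0.5811 0.039  0.1929] yaw 79.29 rim [0.6025 0.1519] 0.2409 F [-3.1  0.6 -2.5] M [ 0.22  0.98 -0.07] op 0.0261
axis in tool mm: y -115.0 z 0.6 Mz axis -0.36
rim err in tool y,z mm: -0.0 0.6 F tool yz 0.0 3.1
```

Request:
arm_command:
  commands: [0,-0.1,-5,-2.5,0]

```text
clock: 23.7
tool_pos: [0.5854, 0.0382, 0.1928]
orientation: [-33.1, 89.6, 138.6]
force: [-2.7, 0.5, -2.6]
opening: 0.0255
```

```bash
python3 st.py;python3 sag.py
```

```text
t 23.7 tcp [0.5854 0.0382 0.1928] yaw 81.65 rim [0.6022 0.152 ] 0.2408 F [-2.7  0.5 -2.6] M [ 0.06  0.96 -0.26] op 0.0255
axis in tool mm: y -115.0 z 0.2 Mz axis -0.32
rim err in tool y,z mm: -0.0 0.2 F tool yz -0.1 2.8
end row 158.5 sag deg -1.6
```

```bash
sed -i 's/+0\*o\["moment"\]/+o["moment"]/' st.py; python3 st.py | sed -n 2p
```

```text
axis in tool mm: y -115.0 z 0.5 Mz axis -0.24
```

Request:
arm_command:
  commands: [0,-0.1,-5,-2.5,0]

```text
clock: 23.88
tool_pos: [0.59, 0.0377, 0.1927]
orientation: [-33.7, 89.6, 140.4]
force: [-4.9, 0.5, -2.5]
opening: 0.0257
```

```bash
python3 st.py
```

```text
t 23.875 tcp [0.59   0.0377 0.1927] yaw 84.09 rim [0.6019 0.152 ] 0.2407 F [-4.9  0.5 -2.5] M [ 0.23  1.33 -0.31] op 0.0257
axis in tool mm: y -115.0 z -0.1 Mz axis -0.88
rim err in tool y,z mm: 0.0 -0.1 F tool yz 0.0 4.9
```

Request:
arm_command:
  commands: [0,-0.1,-4.2,-2,0]

```text
clock: 24.0
tool_pos: [0.5933, 0.0375, 0.1926]
orientation: [-31.7, 89.5, 144.3]
force: [-5.4, 0.2, -2.3]
opening: 0.0256
```

```bash
python3 st.py;python3 sag.py
```

```text
t 24.0 tcp [0.5933 0.0375 0.1926] yaw 85.97 rim [0.6016 0.1521] 0.2406 F [-5.4  0.2 -2.3] M [ 0.21  1.52 -0.45] op 0.0256
axis in tool mm: y -114.9 z -0.5 Mz axis -1.08
rim err in tool y,z mm: 0.1 -0.5 F tool yz 0.2 5.4
end row 158.5 sag deg -1.8
```

```bash
python3 st.py; python3 - <<'E'
from plant import *
snapshot("top")
E
python3 st.py
```

```text
t 24.05 tcp [0.5938 0.0374 0.1926] yaw 86.08 rim [0.6018 0.152 ] 0.2406 F [-4.5 -1.4 -1. ] M [ 0.01  1.   -0.3 ] op 0.0261
axis in tool mm: y -115.0 z -0.2 Mz axis -0.8
rim err in tool y,z mm: 0.0 -0.2 F tool yz 1.7 4.4
t 24.1 tcp [0.5939 0.0374 0.1926] yaw 85.99 rim [0.602  0.1521] 0.2406 F [-4.9 -1.3 -2.3] M [ 0.05  1.15 -0.11] op 0.0258
axis in tool mm: y -114.9 z 0.0 Mz axis -0.67
rim err in tool y,z mm: 0.1 0.0 F tool yz 1.6 4.8
```

Request:
arm_command:
  commands: [0,0,0,0,0]

```text
clock: 24.22
tool_pos: [0.5938, 0.0374, 0.1927]
orientation: [-34.3, 89.6, 141.6]
force: [-2.8, -1.0, -3.8]
opening: 0.0261
```

```bash
python3 st.py; python3 sag.py
```

```text
t 24.225 tcp [0.5938 0.0374 0.1927] yaw 85.89 rim [0.6021 0.152 ] 0.2407 F [-2.8 -1.  -3.8] M [-0.13  0.59 -0.08] op 0.0261
axis in tool mm: y -115.0 z 0.1 Mz axis -0.39
rim err in tool y,z mm: -0.0 0.1 F tool yz 1.2 2.7
end row 158.5 sag deg -1.7
```

Request:
arm_command:
  commands: [0,-0.1,-3,-1.5,0]

```text
clock: 24.4
tool_pos: [0.5959, 0.0373, 0.1925]
orientation: [-31.8, 89.5, 145.6]
force: [-6.3, 0.7, -2.2]
opening: 0.0257
```

```bash
python3 st.py
```

```text
t 24.4 tcp [0.5959 0.0373 0.1925] yaw 87.38 rim [0.6013 0.1521] 0.2405 F [-6.3  0.7 -2.2] M [ 0.32  1.91 -0.52] op 0.0257
axis in tool mm: y -114.9 z -0.7 Mz axis -1.24
rim err in tool y,z mm: 0.1 -0.7 F tool yz -0.4 6.3
```

Torque reads 1.24 N m while moving, including noise (1.08 a step earlier), so it is snug at 61.6° past entry. Release.

Request:
arm_command:
  commands: [0,0,0,0,0,0,0,0,0,40,0,0,0,0,70,0,0,0,0,100,0,0,0,0,100]

```text
clock: 25.02
tool_pos: [0.5993, 0.038, 0.1951]
orientation: [-95.6, 89.7, 81.8]
force: [-0.2, -0.3, 0.2]
opening: 0.0596
```

Request:
arm_command:
  commands: [0,0,0,0,100,0,0,0,0,100,-5,0,0,0,100,-15,2,0,0,100,-20,5,0,0,100]

```text
clock: 25.65
tool_pos: [0.5985, 0.0306, 0.2362]
orientation: [-71.1, 89.7, 106.3]
force: [-0.5, 0.0, 0.1]
opening: 0.0878
```

```bash
python3 st.py
```

```text
t 25.65 tcp [0.5985 0.0306 0.2362] yaw 87.43 rim [0.6037 0.1454] 0.2842 F [-0.5  0.   0.1] M [ 0.04  0.01 -0.02] op 0.0878
axis in tool mm: y -121.6 z 2.0 Mz axis -0.08
rim err in tool y,z mm: -6.6 2.0 F tool yz 0.0 0.5
```

Clear of the handle. I'll back away toward the front and up, then look.

Request:
arm_command:
  commands: [-20,30,0,0,100,-20,40,0,0,100,-10,50,0,0,100,0,50,0,0,100,0,50,0,0,100]

```text
clock: 26.28
tool_pos: [0.5909, -0.1934, 0.2962]
orientation: [-154.5, 89.4, 23.3]
force: [0.7, 1.1, 0.1]
opening: 0.0878
```

```bash
python3 st.py; python3 - <<'E'
from h import *
from plant import *
s=snapshot("side");t=snapshot("top");pickle.dump((s,t),open("fin.pkl","wb"))
cv2.imwrite("pics/fin.png",np.hstack([crop(s["frame"],215,130,140,190,3),crop(t["frame"],205,130,120,190,3)]))
E
```

```text
t 26.275 tcp [ 0.5909 -0.1934  0.2962] yaw 87.81 rim [ 0.5952 -0.0786] 0.3442 F [0.7 1.1 0.1] M [0.01 0.01 0.01] op 0.0878
axis in tool mm: y -345.7 z 2.0 Mz axis 0.24
rim err in tool y,z mm: -230.7 2.0 F tool yz -1.1 -0.7
```

View pics/fin.png

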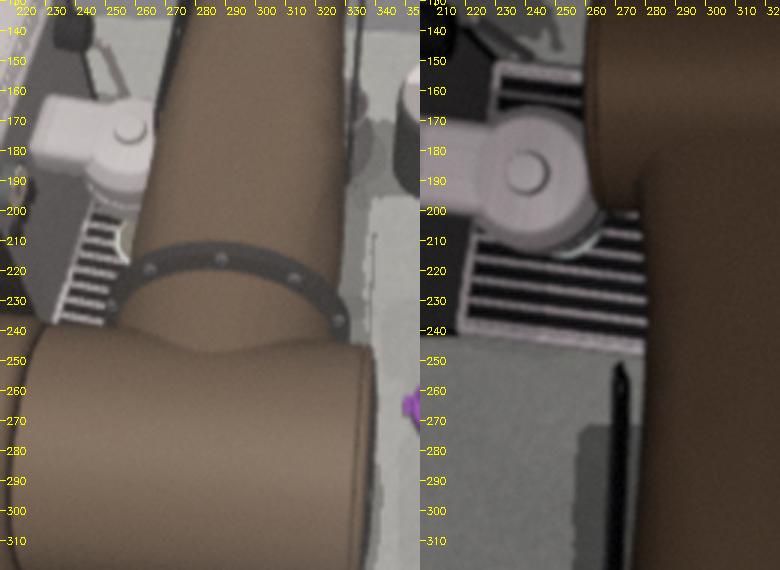

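The arm hides the handle; the cup is still at its place (top ~(262,212)). I'll move aside and check the handle by code.

Request:
arm_command:
  commands: [-5,50,0,0,100,0,50,0,0,100,0,50,0,0,100,0,50,0,0,100,0,40,0,0,100]

```text
clock: 27.0
tool_pos: [0.581, -0.441, 0.307]
orientation: [-173.3, 89.2, 4.5]
force: [0.8, 0.1, -0.2]
opening: 0.0876
```

```bash
python3 st.py|head -1; python3 - <<'E'
from h import *
from plant import *
s=snapshot("side");t=snapshot("top");pickle.dump((s,t),open("fin2.pkl","wb"))
T=pickle.load(open("top0.pkl","rb"));C=np.array([.602,.152]);th=np.radians(87.4);u=np.array([np.cos(th),np.sin(th)])
for f in(.075,.095,.115,.135,.155,.17):
    q=C-f*u;a=pix(t,np.array([*q,.225]));b=pix(s,np.array([*q,.225]))
    r=lambda im,p,dv:im["frame"][int(round(p[1]))+dv,int(round(p[0]))].tolist()
    print(f,a.round(1),"v-profile",[int(t["frame"][int(round(a[1]))+k,int(round(a[0]))].mean()) for k in range(-14,15,2)],"before",[int(T["frame"][int(round(a[1]))+k,int(round(a[0]))].mean()) for k in range(-14,15,2)])
for n,(x0,y0,w,h) in dict(cup=(246,206,24,12),jug=(306,112,40,50),tin=(350,110,45,45),sugar=(288,248,30,32),tamper=(455,174,32,32),purple=(358,240,40,90)).items():
    A=cv2.cvtColor(T["frame"][y0:y0+h,x0:x0+w],6);B=cv2.cvtColor(t["frame"][y0-12:y0+h+12,x0-12:x0+w+12],6)
    m=cv2.matchTemplate(B,A,cv2.TM_CCOEFF_NORMED);_,v,_,l=cv2.minMaxLoc(m);print(n,"shift px",l[0]-12,l[1]-12,"score",round(v,2))
E
```

```text
t 27.0 tcp [ 0.581 -0.441  0.307] yaw 87.79 rim [ 0.5852 -0.3261] 0.355 F [ 0.8  0.1 -0.2] M [ 0.07  0.11 -0.01] op 0.0876
0.075 [280.8 193.2] v-profile [55, 107, 20, 14, 92, 47, 9, 14, 19, 18, 10, 99, 64, 15, 44] before [45, 90, 24, 15, 79, 49, 15, 38, 83, 19, 13, 79, 52, 15, 35]
0.095 [289.8 193.6] v-profile [30, 72, 30, 33, 52, 20, 12, 18, 19, 14, 45, 126, 128, 126, 119] before [36, 88, 35, 41, 82, 78, 77, 89, 103, 105, 109, 109, 105, 102, 97]
0.115 [298.9 194. ] v-profile [61, 64, 64, 70, 102, 30, 13, 15, 20, 14, 21, 90, 106, 108, 105] before [85, 85, 86, 88, 87, 91, 91, 93, 90, 86, 90, 86, 85, 88, 85]
0.135 [307.9 194.4] v-profile [70, 71, 72, 71, 96, 59, 13, 18, 19, 18, 14, 83, 110, 106, 105] before [89, 91, 94, 93, 95, 96, 93, 94, 92, 92, 90, 93, 94, 93, 92]
0.155 [316.9 194.8] v-profile [68, 69, 70, 75, 105, 31, 13, 21, 21, 15, 29, 97, 102, 103, 102] before [89, 89, 91, 91, 91, 91, 89, 91, 93, 92, 90, 89, 89, 92, 90]
0.17 [323.7 195. ] v-profile [70, 72, 70, 75, 107, 57, 8, 17, 15, 13, 33, 105, 103, 101, 101] before [88, 93, 88, 93, 91, 91, 92, 91, 90, 89, 89, 88, 90, 90, 90]
cup shift px 0 0 score 1.0
jug shift px 0 0 score 1.0
tin shift px 0 0 score 0.99
sugar shift px 1 0 score 0.89
tamper shift px 10 8 score 0.32
purple shift px 0 0 score 0.73
```

```bash
python3 -c "
from plant import *
print(get_obs()['qvel'].round(2));print(close_job())"
```

```text
[ 2.77 -1.77 -2.39 -1.05  0.53 -2.45]
the job is handed in; nothing more can be done
None
```

I locked the portafilter in the group by feel, let go of it, moved the arm clear and handed the job in at about 27 s. No verdict is reported, so I can't say whether it was judged a pass.

**Locking:** The lugs went up into the slots with almost no force. I turned the handle about 62° past entry. On the last two tightening steps the turning torque about the group's axis read 1.08 and then 1.24 N m while moving. The second is slightly above the 1.0–1.2 snug band, with noise, but below the 1.4 forced limit. I had no direct reading of the gasket force.

**Last checks, after letting go:**
- The handle hangs by itself along the expected line at about the expected height in the top camera. Its level was not measured directly after release.
- The force on the tool was about zero, so the robot touches nothing.
- The cup, jug and tin had not shifted in the picture. The sugar jar matched within 1 pixel, on a weaker match.
- The tamper could not be checked because the arm's own picture covered it. The arm was never driven to it.

**What went wrong on the way:** On the first try the portafilter slipped about 5° bowl-down in the fingers, so I backed out to level it by pressing the spouts on the counter.
- The first levelling attempt read 44 N upward. The handle end appears to have pressed on the purple look-alike's rim.
- If that press was on the gripper's body rather than the handle, it passed the 40 N limit. The moment reading and the pictures point to the handle.
- The purple piece showed no shift afterwards, on a weaker match (0.73). The second attempt, on clear counter, levelled it, and the portafilter then did not slip again.

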